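# Load the slide-label dispenser and hold its tensioner at the mark

## Task

Load the full white label roll onto the upright spindle of the slide-label dispenser, all the way down on its seat. Then take the blue grip of the spring-loaded tensioner and pull it out until its red pointer lines up with the orange mark, without yanking it or letting it snap back, and keep it there: finish while still holding the tensioner at the mark, so that a colleague can thread the labels. Leave the yellow used roll, the orange mark's tab and the other things on the bench where they are.

Things in the scene. Friction and masses are not known exactly. Their poses are not given: they have to be found in the camera images.
- roll: full white label roll on a cardboard core, standing on the bench with its axis upright: outside diameter 56, height 40, through hole diameter 26, about 80 g. Origin: underside centre, z along its axis. It stands either left or right of the dispenser, with the yellow used roll on the other side (all in mm)
- dispenser: white flat base plate of the label dispenser, fixed to the bench: 140 (its x) by 300 (its y) by 14 thick. Origin: underside centre, z up; it may stand turned up to 0.45 rad either way. It carries, in its own frame: the spindle and seat at x 0, y +85; a guide roller post 14 across at x +55, y +12, top at z 40; the tensioner on a rail along -y; a scale and the orange mark along its +x edge (all in mm)
- seat (a point): centre of the top face of the grey seat disc (diameter 62, 4 thick, its top 18 above the bench) at the foot of the steel spindle. The spindle is 20 in diameter and rises 50 above this point, with a tapered top. A loaded roll rests with its underside at this point. Axes parallel to the dispenser's (all in mm)
- tensioner: spring-return slide: grey carriage 50 (x) by 36 (y) by 8 thick, with an upright blue grip, 30 (x) by 22 (y), from 8 to 58 above the origin. Origin: on the base's top face (14 above the bench) under the grip's middle; axes parallel to the dispenser's. At rest at x 0, y -30 in the dispenser's frame; pulls out along the dispenser's -y, away from the spindle, travel 75 (all in mm)
- pointer (a point): tip of the red pointer (5 wide) on the carriage's +x side, at x +49, y 0, z +4 from the tensioner's origin; it moves with the tensioner. The spring pulls the tensioner back with 3.6 N at rest and 1.2 N more for each 10 of travel; let go, it snaps back to rest (all in mm)
- mark (a point): orange line 5 wide across a small black tab (14 wide, 3 thick) on the scale at the dispenser's +x edge; the point is the line's end next to the pointer. Its place along the scale differs each time, 28 to 58 from the pointer's rest place, towards the dispenser's -y. The pointer lines up with it when both have the same y in the dispenser's frame. Axes parallel to the dispenser's (all in mm)
- used_roll: used-up yellow roll on the same core, to be left alone: outside diameter 40, height 40, hole 26, axis upright. Origin: underside centre (all in mm)
- dropper: amber dropper bottle with black cap, diameter 34, height 75, upright; origin at the underside centre (all in mm)
- jar: glass jar with green lid, diameter 56, height 60, upright; origin at the underside centre (all in mm)
- dish: clear closed culture dish, diameter 90, height 15; origin at the underside centre (all in mm)
- slide_case: blue case for microscope slides, 170 (x) by 83 (y) by 35; origin at the underside centre (all in mm)
Not all that is in view belongs to the job. Leave any black or purple look-alike of the roll alone.

How it is judged:
On the way, in this order (a step that is already met when the one before it is completed fails the run):
1. the white roll sits fully down on the spindle's seat, let go (horizontal distance between roll and seat below 0.006 m and z of roll in the frame of seat between -0.004 and 0.004 m and angle between roll's own z axis and vertical below 0.08 rad and contact force between the fingers and roll below 0.3 N), for 0.3 s.
2. the tensioner is held with its pointer at the orange mark (y of pointer in the frame of mark between -0.005 and 0.005 m and contact force between the fingers and tensioner above 1.5 N and contact force between roll and tensioner below 0.3 N and linear speed of tensioner below 0.02 m/s), for 0.5 s.
At the end, for the whole second after the job is handed in: The white roll is on the spindle, upright, its underside within 4 mm of the seat, and untouched by the fingers; the gripper holds the tensioner still (finger contact over 1.5 N), the pointer within 5 mm of the orange mark along the slide; the roll does not prop the tensioner (all of step 1 and all of step 2); the arm keeps its last pose, push and grip.
It fails at once if the tensioner is yanked or snaps back (faster than 0.4 m/s) (linear speed of tensioner above 0.4 m/s).
It fails at once if the orange mark's tab is shifted by more than 4 mm (distance of mark from where it was at the start of the episode above 0.004 m).
It fails at once if a bystander is moved by more than 30 mm (distance of any of used_roll, dropper, jar, dish, slide_case from where it was at the start of the episode above 0.03 m).
It also fails if it takes over 53 s, if anything falls off the work surface, if the arm or the gripper's body presses on something with over 40 N, if the wrist force passes 120 N, or if a joint passes its speed limit or range.

## Robot

A 7-joint arm with a two-finger parallel gripper is mounted at the origin on the work surface. World frame = base frame: x ahead of the robot, y to its left, z up, the work surface at z = 0. Lengths are in m, angles in rad, forces in N, time in s.
With the tool pointing down it reaches from about 0.425 to 0.925 m from the base axis. Payload 6.8 kg.
Tool frame: the origin (TCP) lies between the finger pads; the fingertips stand 19 mm ahead of it and the grasp point (between the pads) is the TCP; z points along the fingers, y is the line along which they close (so a half turn about z gives the same grasp; the last joint's range is limited). The gripper opens to 88 mm and grips with 3 to 60 N. Pads are 20 mm wide; open, the fingers measure 115 mm over their backs; the gripper's body (75 mm by 178 mm) begins 61 mm behind the grasp point.
Start: joints at [-1.311, 0.477, 0.022, 1.555, -0.011, 1.109, -0.083], TCP at [0.243, 0.63, 0.242] pointing down, gripper open.
Joint ranges: [-2.96, 2.96], [-0.34, 2.1], [-1.41, 1.46], [0.24, 2.44], [-1.37, 4.51], [0.17, 1.92], [-2.96, 2.96]. Speed limits (rad/s): [2.39, 2.39, 3.14, 3.14, 3.14, 3.14, 3.14].

## Interface

Orientations are given as [roll, pitch, yaw] about the fixed x, y, z axes, in that order (R = Rz(yaw) Ry(pitch) Rx(roll)).
In Python, from station import ctrl, imaging gives the robot as it stands.
- The arm moves only by the shell command python3 -m pendant 'ROWS' [FORCE]. ROWS is JSON, a list of rows, each a list of 3 entries, a list of its own where there are three numbers: the turn, a rotation vector about the world's x, y, z in rad, then the shift along the world's x, y, z in cm, then the opening, from 0 (shut) to 1 (fully open). In form: [[[ax, ay, az], [tx, ty, tz], claw], ...]. A call has 1 to 8 rows; each row shifts and turns the commanded pose from where the row before left it; what a row does not reach is not made up. A row lasts 1/10 s, in which the tool goes at most 50 mm and 8.59 degrees, less where a joint would pass 70% of its speed; a pose out of reach is approached as far as the arm can. A call is refused whole if a number of a shift passes 5 or a number of a turn 0.15, either way. A call with a gripper value outside its range is refused whole. The fingers move at their own pace and stop on an object; FORCE is the grip in N (left out, the last holds). Time passes only in rows, so rows that do not move let the fingers close. It gives the time, the measured TCP pose, the force, the opening and the grip force at its end, in the units of the state.
- ctrl.get_state(): the state, without advancing time (a new reading comes with each control period).
- imaging.capture(name): name is "scene" or "top" or "wrist"; returns the picture (384x512x3 uint8, blue, green, red); there is no depth.
- imaging.calibration(name): a dict with "fx", "fy", "cx", "cy" (pixels), "extrinsics" (4x4, takes a point from world to camera coordinates); the wrist camera has in their place "T_tool_cam" (4x4, takes a point from camera to tool coordinates, whose origin is the TCP and whose axes are the flange's). Camera axes: x right, y up, looking along -z (the intrinsics and any distortion apply to the point x, -y, -z); pixel columns grow to the right and rows downward; lengths in m; the calibration is good to about 2 mm. A picture is of the moment at which its call begins: read the wrist's pose just before it. calibration takes no time and is no camera call.
- ctrl.sign_off(): hands the job in; it is judged then, once.
The state is a dict: "t": time; "joint_pos": joint angles; "qd": joint speeds; "tau": joint torques, N m; "position": TCP position; "ee_rot": TCP orientation; "wrist_force": force on the tool from outside, world axes, zero at the start; "torque": the same for the moment, N m; "grip_width": finger opening in m; "gripper_force": force on a finger pad.
Only numpy, scipy, OpenCV 4.12 (cv2) and the standard library are available. Lean on these libraries where they do the work, as an engineer would, in place of code of your own. Each camera call takes 0.05 s, during which the arm holds its last target. There are 200 camera calls.

## Working session

There is one attempt and no reset: what is moved stays moved. The work goes in short steps, Python scripts to look and compute and a shell command to move; the robot and the scene stay as the last step left them, time stands still between calls to the robot, and variables do not carry over. Pictures are saved under pics/ and viewed, at most 10 in all, crops included, and the job is handed in when it is done.

```bash
mkdir -p pics
python3 - <<'E'
from station import ctrl, imaging
import cv2, numpy as np
for n in ("scene","top"):
    cv2.imwrite(f"pics/{n}0.png", imaging.capture(n))
    c=imaging.calibration(n); print(n,{k:(np.round(v,4).tolist()) if not isinstance(v,str) else v for k,v in c.items()})
print(imaging.calibration("wrist")); s=ctrl.get_state(); print(s["t"],s["position"],s["ee_rot"],s["grip_width"])
E
```

```text
scene {'fx': 403.0634, 'fy': 403.0634, 'cx': 251.4804, 'cy': 193.9607, 'extrinsics': [[0.8738, 0.4863, 0.0098, -0.4833], [-0.3169, 0.5539, 0.7699, 0.1615], [0.3689, -0.6758, 0.6381, -1.4215], [0.0, 0.0, 0.0, 1.0]]}
top {'fx': 397.5362, 'fy': 397.5362, 'cx': 257.2214, 'cy': 192.2715, 'extrinsics': [[-0.0067, -0.9998, 0.0179, -0.0215], [0.9913, -0.0043, 0.1314, -0.57], [-0.1313, 0.0186, 0.9912, -1.2999], [0.0, 0.0, 0.0, 1.0]]}
{'fx': 305.44735072510315, 'fy': 305.44735072510315, 'cx': 253.0993719117335, 'cy': 188.76619392646404, 'T_tool_cam': array([[ 4.12661034e-04,  9.68874689e-01,  2.47551343e-01,
         6.65231562e-02],
       [ 9.99999883e-01, -3.36969371e-04, -3.48129363e-04,
        -1.22543858e-03],
       [-2.53876508e-04,  2.47551458e-01, -9.68874714e-01,
        -1.44235092e-01],
       [ 0.00000000e+00,  0.00000000e+00,  0.00000000e+00,
         1.00000000e+00]])}
0.1 [0.2425483  0.62937996 0.2408059 ] [-3.13998862e+00  1.04253014e-04  2.77374301e+00] 0.0875409026752809
```

View pics/top0.png

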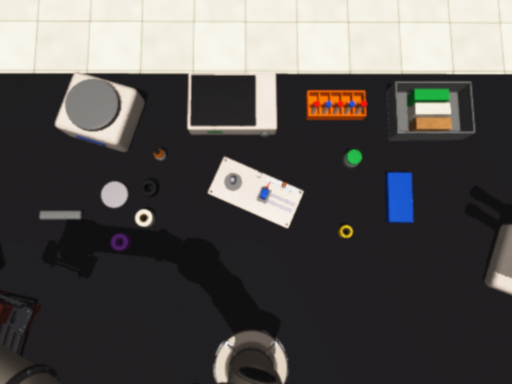

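View pics/scene0.png

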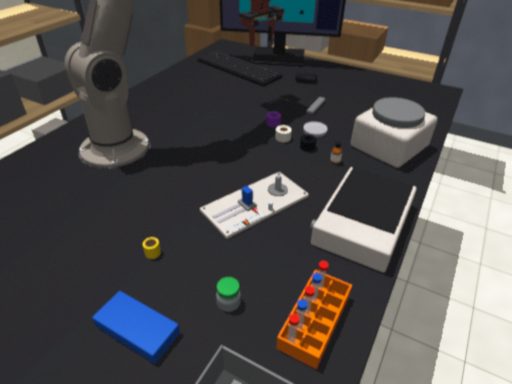

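Top view: candidates for the white roll are the white ring at (145,217), black ring (150,187), purple ring (120,242), the pale dish (114,194) and the yellow ring (346,231). By its description it is the white ring at (145,217). The dispenser is around (256,192), with its spindle at (233,181), blue grip at (264,194) and orange mark near (284,184). I'll check this in a crop and measure.

```bash
cat > h.py <<'E'
from station import ctrl, imaging
import cv2, numpy as np
from scipy.spatial.transform import Rotation as R
def cam(name, st=None):
    c=imaging.calibration(name); K=np.array([[c["fx"],0,c["cx"]],[0,c["fy"],c["cy"]],[0,0,1]])
    if name=="wrist":
        T=np.eye(4); T[:3,:3]=R.from_euler("xyz",st["ee_rot"]).as_matrix(); T[:3,3]=st["position"]
        E=np.linalg.inv(T@c["T_tool_cam"])
    else: E=np.array(c["extrinsics"])
    return K,np.diag([1,-1,-1])@E[:3]
def pix2w(K,P,uv,z):
    d=P[:,:3].T@np.linalg.inv(K)@[uv[0],uv[1],1]; o=-P[:,:3].T@P[:,3]
    return o+d*(z-o[2])/d[2]
def w2pix(K,P,w):
    q=K@(P@np.append(w,1)); return q[:2]/q[2]
E
python3 - <<'E'
from h import *
im=cv2.imread("pics/top0.png"); K,P=cam("top")
hsv=cv2.cvtColor(im,cv2.COLOR_BGR2HSV)
w=((hsv[...,2]>120)&(hsv[...,1]<60)).astype(np.uint8)
m=np.zeros_like(w); m[150:235,200:310]=w[150:235,200:310]
m=cv2.morphologyEx(m,cv2.MORPH_CLOSE,np.ones((9,9)))
n,l,s,c=cv2.connectedComponentsWithStats(m); i=1+np.argmax(s[1:,4])
pts=np.argwhere(l==i)[:,::-1].astype(float)
W=np.array([pix2w(K,P,p,.014)[:2] for p in pts])
r=cv2.minAreaRect((W*1000).astype(np.float32)); print("base",r)
m=np.zeros_like(w); m[205:232,130:160]=w[205:232,130:160]; (u,v),rad=cv2.minEnclosingCircle(np.argwhere(m)[:,::-1].astype(np.float32))
print("roll",u,v,rad,pix2w(K,P,(u,v),.04))
for nm,p,z in (("spindle",(233,180),.06),("grip",(264,194),.072),("mark",(284,184),.017),("yellow",(346,231),.04),("black",(150,187),.04),("purple",(120,242),.04)): print(nm,pix2w(K,P,p,z).round(3))
a=cv2.resize(im[165:265,90:190],(400,400),interpolation=cv2.INTER_CUBIC); b=cv2.resize(im[145:245,205:305],(400,400),interpolation=cv2.INTER_CUBIC)
cv2.imwrite("pics/crop1.png",np.hstack([a,b]))
E
```

```text
base ((575.2731323242188, -18.348785400390625), (302.7678527832031, 143.21571350097656), 65.98375701904297)
roll 143.36956787109375 217.63043212890625 9.022497177124023 [0.48645833 0.35338107 0.04      ]
spindle [0.608 0.056 0.06 ]
grip [ 0.56  -0.046  0.072]
mark [ 0.601 -0.117  0.017]
yellow [ 0.438 -0.319  0.04 ]
black [0.589 0.334 0.04 ]
purple [0.407 0.427 0.04 ]
```

View pics/crop1.png

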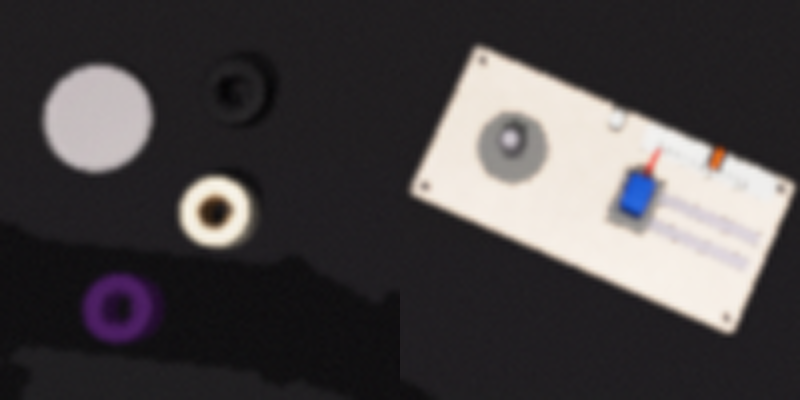

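The crop confirms it: the white ring with a cardboard core at (143.5,217.6) is the target, next to the black and purple look-alikes and the pale dish. The dispenser's yaw is about -0.419, with its +x edge towards the back.

```bash
python3 -m pendant '[[[0,0,0.046],[3.05,-3.45,0],1],[[0,0,0.046],[3.05,-3.45,0],1],[[0,0,0.046],[3.05,-3.45,0],1],[[0,0,0.046],[3.05,-3.45,0],1],[[0,0,0.046],[3.05,-3.45,0],1],[[0,0,0.046],[3.05,-3.45,0],1],[[0,0,0.046],[3.05,-3.45,0],1],[[0,0,0.046],[3.05,-3.45,0],1]]' 20; python3 -m pendant '[[[0,0,0],[0,0,0],1],[[0,0,0],[0,0,0],1]]'
python3 - <<'E'
from h import *
s=ctrl.get_state(); im=imaging.capture("wrist"); cv2.imwrite("pics/w1.png",im)
K,P=cam("wrist",s); print(s["t"],s["position"],s["ee_rot"],w2pix(K,P,[.4865,.3534,.04]))
E
```

```text
t: 0.9
position: [0.4875, 0.3522, 0.2414]
ee_rot: [-3.141, -0.0, -3.139]
wrist_force: [0.9, -0.1, -0.1]
grip_width: 0.0877
gripper_force: 0.0
t: 1.1
position: [0.4874, 0.3526, 0.2413]
ee_rot: [-3.141, -0.001, 3.138]
wrist_force: [-0.1, 0.2, -0.4]
grip_width: 0.088
gripper_force: 0.0
1.1 [0.4873562  0.35256746 0.24133912] [-3.14115421e+00 -5.06751812e-04  3.13837843e+00] [255.03219828 170.16940255]
```

View pics/w1.png

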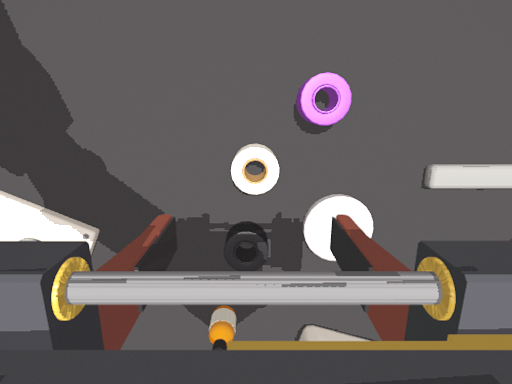

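The wrist view shows the white roll's top at about (255,169), within 2 px of the prediction of (255,170). I'll refine its centre from this picture.

Run:
```python
from h import *
s=ctrl.get_state(); im=cv2.imread("pics/w1.png"); K,P=cam("wrist",s)
hsv=cv2.cvtColor(im,cv2.COLOR_BGR2HSV)
m=np.zeros(im.shape[:2],np.uint8); m[130:210,220:290]=((hsv[...,2]>150)&(hsv[...,1]<120))[130:210,220:290]
c=max(cv2.findContours(m,0,1)[0],key=cv2.contourArea); print("outer",cv2.fitEllipse(c),cv2.boundingRect(c))
h=((m==0)*255).astype(np.uint8); n,l,st,ce=cv2.connectedComponentsWithStats(h[145:190,235:275]); print(st,ce+[235,145])
d=np.linspace(0,2*np.pi,200)
for z,r in ((.04,.028),(0,.028),(.04,.013)):
    q=np.array([w2pix(K,P,[.4865+r*np.cos(a),.3534+r*np.sin(a),z]) for a in d]); print(z,r,q.min(0),q.max(0),q.mean(0))
for p in ((255,168),(255,170)): print(pix2w(K,P,p,.04))
```

```text
outer ((254.69268798828125, 168.97613525390625), (47.77296829223633, 50.42086410522461), 179.23587036132812) (231, 143, 49, 52)
[[   0    0   40   45 1290]
 [   0    0   11   11   51]
 [  30    0   10   10   48]
 [   9   15   23   23  385]
 [   0   40    5    5   15]
 [  36   40    4    5   11]] [[254.45193798 166.97364341]
 [237.90196078 147.90196078]
 [271.20833333 147.79166667]
 [254.95324675 170.61558442]
 [236.33333333 187.66666667]
 [273.09090909 187.72727273]]
0.04 0.028 [229.22745561 146.84522263] [277.89653717 194.70799138] [253.56232384 171.1287925 ]
0 0.028 [231.58831727 143.22051987] [275.42260963 186.53804419] [253.50571686 165.17698636]
0.04 0.013 [242.2652738  160.03715332] [264.85975496 182.25244549] [253.56253983 171.25008041]
[0.4827114  0.35504751 0.04      ]
[0.48504357 0.35505156 0.04      ]
```

```bash
python3 -m pendant '[[[0,0,0],[-0.1,0.25,-4.3],1],[[0,0,0],[0,0,-4.3],1],[[0,0,0],[0,0,-4.3],1],[[0,0,0],[0,0,-4.3],1],[[0,0,0],[0,0,-2.4],1],[[0,0,0],[0,0,-2],1],[[0,0,0],[0,0,0],1],[[0,0,0],[0,0,0],0.4]]' 20; python3 -m pendant '[[[0,0,0],[0,0,0],0.4],[[0,0,0],[0,0,0],0.4],[[0,0,0],[0,0,0],0.4],[[0,0,0],[0,0,0],0.4],[[0,0,0],[0,0,0],0.4],[[0,0,0],[0,0,0],0.4]]'
```

```text
t: 1.95
position: [0.4847, 0.3578, 0.0258]
ee_rot: [3.141, -0.001, -3.139]
wrist_force: [-0.3, -0.3, 0.6]
grip_width: 0.0828
gripper_force: 0.0
t: 2.55
position: [0.4861, 0.3565, 0.0266]
ee_rot: [3.141, 0.001, 3.141]
wrist_force: [-1.5, -1.3, 6.6]
grip_width: 0.056
gripper_force: 20.0
```

```bash
python3 -m pendant '[[[0,0,0],[0,0,2],0.4],[[0,0,0],[0,0,3],0.4],[[0,0,0],[0,0,3],0.4],[[0,0,0],[0,0,3],0.4],[[0,0,0],[0,0,1],0.4]]' 25; python3 -m pendant '[[[0,0,-0.05],[1.55,-3.7,0],0.4],[[0,0,-0.05],[1.55,-3.7,0],0.4],[[0,0,-0.05],[1.55,-3.7,0],0.4],[[0,0,-0.05],[1.55,-3.7,0],0.4],[[0,0,-0.05],[1.55,-3.7,0],0.4],[[0,0,-0.05],[1.55,-3.7,0],0.4],[[0,0,-0.05],[1.55,-3.7,0],0.4],[[0,0,-0.05],[1.55,-3.7,0],0.4]]';python3 -m pendant '[[[0,0,0],[0,0,0],0.4],[[0,0,0],[0,0,0],0.4],[[0,0,0],[0,0,0],0.4],[[0,0,0],[0,0,0],0.4]]'
python3 - <<'E'
from h import *
s=ctrl.get_state(); im=imaging.capture("wrist"); cv2.imwrite("pics/w2.png",im)
K,P=cam("wrist",s); print(s["t"],s["position"],s["ee_rot"],w2pix(K,P,[.61,.059,.018]),w2pix(K,P,[.61,.059,.068]),"rollbottom",w2pix(K,P,s["position"]-[0,0,.026]),w2pix(K,P,s["position"]+[0,0,.014]))
for x,y in((-70,-150),(70,-150),(70,150),(-70,150)):
    a=-.419; print(w2pix(K,P,[.5753+(np.cos(a)*x-np.sin(a)*y)/1e3,-.0183+(np.sin(a)*x+np.cos(a)*y)/1e3,.014]).round(1))
for n in("top","scene"): cv2.imwrite(f"pics/{n}2.png",imaging.capture(n))
E
```

```text
t: 3.05
position: [0.487, 0.3574, 0.1487]
ee_rot: [3.138, 0.004, 3.141]
wrist_force: [-0.3, -0.4, -1.3]
grip_width: 0.056
gripper_force: 25.0
t: 3.85
position: [0.6096, 0.0588, 0.1446]
ee_rot: [-3.141, -0.001, 2.74]
wrist_force: [0.2, 1.5, -0.6]
grip_width: 0.056
gripper_force: 25.0
t: 4.25
position: [0.6091, 0.0623, 0.1452]
ee_rot: [3.141, -0.001, 2.745]
wrist_force: [0.8, -0.7, -0.8]
grip_width: 0.0561
gripper_force: 25.0
4.25 [0.60907481 0.06232006 0.14524201] [ 3.14122858e+00 -1.07878013e-03  2.74462614e+00] [251.30262142 188.13331542] [250.96725775 204.25628386] rollbottom [254.98524268 226.32366375] [255.55047966 257.64464548]
[-17.3 102.7]
[ 10.6 250.9]
[315.9 257.1]
[327.7 110.7]
```

View pics/w2.png

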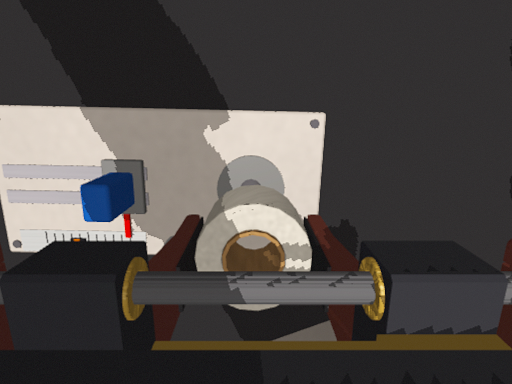

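The wrist view shows the roll held with its hole at (254,260). The seat disc spans roughly columns 217 to 284, with its top edge at row 155 (predicted centre (251,188)). The red pointer is at (128,230). Next I'll fit the disc numerically and average the pose noise.

Run:
```python
from h import *
from scipy.optimize import least_squares
ps=[];rs=[]
for i in range(8):
    s=ctrl.get_state(); im=imaging.capture("wrist"); ps.append(s["position"]);rs.append(s["ee_rot"][2])
ps=np.array(ps);print(ps.mean(0),ps.std(0),np.mean(rs))
cv2.imwrite("pics/w3.png",im)
s=dict(s,position=ps.mean(0),ee_rot=[np.pi,0,np.mean(rs)]); K,P=cam("wrist",s)
hsv=cv2.cvtColor(im,cv2.COLOR_BGR2HSV); g=cv2.cvtColor(im,6).astype(int)
# disc edge: scan radially from predicted centre, over the upper half and sides
c=np.array([250.5,188.]); E=[]
gb=cv2.GaussianBlur(im,(3,3),0).astype(float).sum(2)/3
for a in np.radians(np.r_[185:356:3]):
    rr=np.arange(24,42,.5); q=c[:,None]+np.array([np.cos(a),np.sin(a)])[:,None]*rr
    v=cv2.remap(gb.astype(np.float32),q[0].astype(np.float32)[None],q[1].astype(np.float32)[None],1)[0]
    d=v[4:]-v[:-4]; k=d.argmax()
    if d[k]>20: E.append(c+(rr[k]+1)*np.array([np.cos(a),np.sin(a)]))
W=np.array([pix2w(K,P,e,.018)[:2] for e in E])
f=least_squares(lambda x:np.hypot(*(W-x).T)-.031,[.61,.059],loss="soft_l1",f_scale=.001); print("seat wrist",f.x,len(E),np.abs(f.fun).mean())
f=least_squares(lambda x:np.hypot(*(W-x[:2]).T)-x[2],[.61,.059,.031],loss="soft_l1",f_scale=.001); print(f.x)
# hole of the roll, plane z = tcp+.014
m=((hsv[...,1]>90)&(hsv[...,0]<25)&(hsv[...,2]>60)).astype(np.uint8); m[:225]=0;m[272:]=0;m[:,:215]=0;m[:,295:]=0
p=np.argwhere(m)[:,::-1]; print("hole bbox",p.min(0),p.max(0))
d=np.linspace(0,6.28,100)
for r in(.013,.028): 
  q=np.array([w2pix(K,P,s["position"]+[r*np.cos(t),r*np.sin(t),.014]) for t in d]);print("pred",r,q.min(0),q.max(0))
```

```text
[0.60960811 0.06086361 0.14569423] [9.56315263e-05 3.95015849e-04 4.90113691e-05] 2.742565899990625
seat wrist [0.60980138 0.05843415] 56 0.00019707119640703893
[0.60941901 0.05858133 0.03067635]
hole bbox [222 230] [284 271]
pred 0.013 [227.69714701 231.66664837] [283.37986155 282.5204062 ]
pred 0.028 [195.5181951  200.13416016] [315.55812873 309.86857795]
```

```bash
python3 -m pendant '[[[0,0,0],[0.04,-0.14,-2],0.4],[[0,0,0],[0,0,-2],0.4],[[0,0,0],[0,0,-0.5],0.4],[[0,0,0],[0,0,0],0.4]]'; python3 -m pendant '[[[0,0,0],[0,0,-0.4],0.4],[[0,0,0],[0,0,-0.4],0.4],[[0,0,0],[0,0,-0.4],0.4],[[0,0,0],[0,0,-0.4],0.4],[[0,0,0],[0,0,0],0.4]]'
```

```text
t: 5.2
position: [0.6096, 0.0589, 0.1]
ee_rot: [-3.141, -0.001, 2.742]
wrist_force: [0.1, -0.7, -1.2]
grip_width: 0.0559
gripper_force: 25.0
t: 5.7
position: [0.6097, 0.0589, 0.0841]
ee_rot: [-3.141, -0.001, 2.742]
wrist_force: [1.4, 0.5, -1.3]
grip_width: 0.0566
gripper_force: 25.0
```

```bash
python3 -m pendant '[[[0,0,0],[0,0,-0.5],0.4],[[0,0,0],[0,0,-0.5],0.4],[[0,0,0],[0,0,-0.5],0.4],[[0,0,0],[0,0,0],0.4]]'; python3 -m pendant '[[[0,0,0],[0,0,-0.5],0.4],[[0,0,0],[0,0,-0.5],0.4],[[0,0,0],[0,0,-0.5],0.4],[[0,0,0],[0,0,-0.5],0.4],[[0,0,0],[0,0,0],0.4]]'
```

```text
t: 6.1
position: [0.6095, 0.0589, 0.0687]
ee_rot: [-3.141, -0.001, 2.742]
wrist_force: [0.5, -0.4, -1.1]
grip_width: 0.0561
gripper_force: 25.0
t: 6.6
position: [0.6095, 0.0589, 0.0487]
ee_rot: [-3.141, -0.001, 2.742]
wrist_force: [-0.5, 0.1, -1.3]
grip_width: 0.0561
gripper_force: 25.0
```

```bash
python3 -m pendant '[[[0,0,0],[0,0,-0.2],0.4],[[0,0,0],[0,0,-0.15],0.4],[[0,0,0],[0,0,-0.1],0.4],[[0,0,0],[0,0,0],0.4]]'; python3 -m pendant '[[[0,0,0],[0,0,0],0.7],[[0,0,0],[0,0,0],1],[[0,0,0],[0,0,0],1],[[0,0,0],[0,0,0],1],[[0,0,0],[0,0,0],1],[[0,0,0],[0,0,0],1]]';  python3 -m pendant '[[[0,0,0],[0,0,3],1],[[0,0,0],[0,0,4.5],1],[[0,0,0],[0,0,4.5],1],[[0,0,0],[0,0,0],1],[[0,0,0],[0,0,0],1],[[0,0,0],[0,0,0],1]]'
python3 - <<'E'
from h import *
im=imaging.capture("wrist"); s=ctrl.get_state(); t=imaging.capture("scene"); cv2.imwrite("pics/w4.png",np.hstack([cv2.resize(im,(400,300)),cv2.resize(t[150:260,180:330],(400,300),interpolation=2)]))
cv2.imwrite("pics/w4raw.png",im); cv2.imwrite("pics/s4raw.png",t); print(s["t"],s["position"],s["ee_rot"])
E
```

```text
t: 7.0
position: [0.6101, 0.059, 0.0452]
ee_rot: [3.142, 0.0, 2.742]
wrist_force: [0.7, -0.7, -0.8]
grip_width: 0.0565
gripper_force: 25.0
t: 7.6
position: [0.6101, 0.059, 0.0452]
ee_rot: [3.142, -0.0, 2.742]
wrist_force: [0.6, 0.3, 0.7]
grip_width: 0.0874
gripper_force: 0.0
t: 8.2
position: [0.6092, 0.0589, 0.164]
ee_rot: [-3.141, -0.002, 2.742]
wrist_force: [0.3, -0.0, 0.2]
grip_width: 0.0875
gripper_force: 0.0
8.25 [0.60901257 0.05892985 0.16357329] [-3.14004863e+00 -2.34244310e-03  2.74196953e+00]
```

View pics/w4.png

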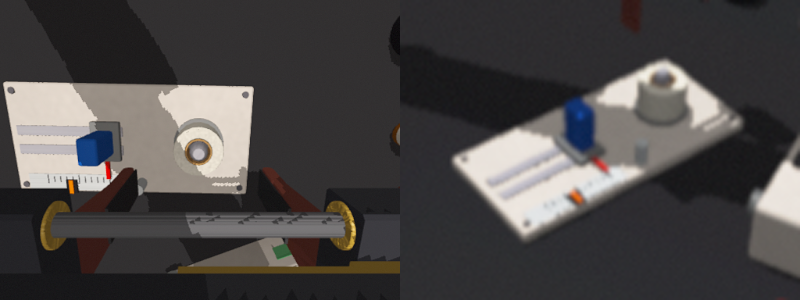

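The picture shows the roll sitting low on the spindle, upright, with the spindle tip showing through its hole. The red pointer is around raw (138,218) and the orange mark around (92,238). Now I'll measure the pointer, mark and grip.

Run:
```python
from h import *
a=-.419; A=np.array([[np.cos(a),-np.sin(a)],[np.sin(a),np.cos(a)]]); c0=np.array([.5753,-.0183])
st=dict(position=[.6090,.0589,.1637],ee_rot=[np.pi,0,2.742])
for n,f,box in (("wrist","w4raw",(40,190,60,255)),("top","top2",(255,300,170,215)),("top","top0",(255,300,170,215)),("scene","s4raw",(190,300,180,240))):
    im=cv2.imread(f"pics/{f}.png"); K,P=cam(n,st); hsv=cv2.cvtColor(im,cv2.COLOR_BGR2HSV); H,S,V=[hsv[...,i].astype(int) for i in range(3)]
    B=np.zeros(H.shape,bool); B[box[2]:box[3],box[0]:box[1]]=1
    for nm,m,z in (("red",((H<6)|(H>174))&(S>150)&(V>90),.018),("orange",(H>=8)&(H<22)&(S>170)&(V>90),.017),("blue",(H>100)&(H<130)&(S>130),.06)):
        q=np.argwhere(m&B)[:,::-1].astype(float)
        if not len(q): continue
        W=np.array([A.T@(pix2w(K,P,p,z)[:2]-c0) for p in q])*1000
        print(f,nm,len(q),"pix",q.mean(0).round(1),"disp mean",W.mean(0).round(1),"y range",np.percentile(W[:,1],[3,97]).round(1),"x",np.percentile(W[:,0],[3,97]).round(1))
    u=np.array([A.T@(pix2w(K,P,p,.072)[:2]-c0) for p in np.argwhere((H>100)&(H<130)&(S>130)&B)[:,::-1]])*1000
    print("blue at .072 y",u.min(0),u.max(0))
```

```text
w4raw red 116 pix [138.1 217.4] disp mean [ 39.  -31.5] y range [-34.  -29.1] x [28.  50.2]
w4raw orange 112 pix [ 90.7 238.6] disp mean [ 63.3 -82.2] y range [-85.2 -79.1] x [54.9 72.6]
w4raw blue 1714 pix [120.9 189.5] disp mean [ -0.9 -27.7] y range [-45.6  -9.7] x [-17.8  16.6]
blue at .072 y [-21.84779032 -54.21902352] [45.36917617 -3.81057822]
top2 orange 8 pix [284.  183.5] disp mean [ 65.2 -79.2] y range [-81.5 -76.8] x [59.3 71.1]
top2 blue 56 pix [263.6 193.4] disp mean [ -0.2 -29.7] y range [-38.8 -20.6] x [-14.8  14.2]
blue at .072 y [-17.79121345 -39.54437428] [ 13.45059896 -20.21069181]
top0 orange 8 pix [284.  183.5] disp mean [ 65.2 -79.2] y range [-81.5 -76.8] x [59.3 71.1]
top0 blue 59 pix [263.8 193.2] disp mean [  0.6 -29.9] y range [-39.6 -20.5] x [-13.9  15.3]
blue at .072 y [-16.47290653 -40.85922018] [ 14.77447204 -20.21069181]
s4raw red 9 pix [254.6 209.7] disp mean [ 33.7 -27.7] y range [-30. -25.] x [26.2 40.3]
s4raw orange 7 pix [246. 222.] disp mean [ 59.5 -76.9] y range [-79.3 -74.6] x [54.9 64. ]
s4raw blue 160 pix [246.6 194.8] disp mean [  7.2 -36.4] y range [-58.7 -14. ] x [-27.2  39.7]
blue at .072 y [-18.96702462 -69.28795438] [ 54.08442547 -20.64566976]
```

```bash
python3 -m pendant '[[[0,0,-0.02],[-1.5,-3.5,0],1],[[0,0,0],[-1.5,-3.5,0],1],[[0,0,0],[-1.6,-3.5,0],1],[[0,0,0],[0,0,0],1],[[0,0,0],[0,0,0],1],[[0,0,0],[0,0,0],1]]'; python3 -m pendant '[[[0,0,0],[0,0,-3],1],[[0,0,0],[0,0,-3],1],[[0,0,0],[0,0,-3],1],[[0,0,0],[0,0,-2.2],1],[[0,0,0],[0,0,-0.4],1],[[0,0,0],[0,0,0],1],[[0,0,0],[0,0,0],1]]' 30
```

```text
t: 8.9
position: [0.5643, -0.0447, 0.1645]
ee_rot: [3.141, -0.001, 2.723]
wrist_force: [-0.3, -0.7, -0.6]
grip_width: 0.0879
gripper_force: 0.0
t: 9.6
position: [0.5651, -0.0455, 0.0501]
ee_rot: [3.141, 0.001, 2.723]
wrist_force: [0.5, -0.0, -1.1]
grip_width: 0.0879
gripper_force: 0.0
```

```bash
python3 -m pendant '[[[0,0,0],[-0.2,-0.1,0],0.8],[[0,0,0],[0,0,0],0.6],[[0,0,0],[0,0,0],0.4],[[0,0,0],[0,0,0],0.35],[[0,0,0],[0,0,0],0.3],[[0,0,0],[0,0,0],0.25],[[0,0,0],[0,0,0],0.2],[[0,0,0],[0,0,0],0.1]]' 30;python3 -m pendant '[[[0,0,0],[0,0,0],0.1],[[0,0,0],[0,0,0],0.1],[[0,0,0],[0,0,0],0.1],[[0,0,0],[0,0,0],0.1]]'
```

```text
t: 10.4
position: [0.5621, -0.047, 0.0491]
ee_rot: [3.142, -0.0, 2.722]
wrist_force: [-0.4, -0.1, 0.3]
grip_width: 0.0274
gripper_force: 0.0
t: 10.8
position: [0.5624, -0.0464, 0.0492]
ee_rot: [3.141, 0.0, 2.722]
wrist_force: [2.9, 3.1, -2.0]
grip_width: 0.0217
gripper_force: 30.0
```

```bash
python3 -m pendant '[[[0,0,0],[-0.1,-0.23,0],0.1],[[0,0,0],[-0.2,-0.45,0],0.1],[[0,0,0],[-0.25,-0.57,0],0.1],[[0,0,0],[-0.25,-0.57,0],0.1],[[0,0,0],[-0.25,-0.57,0],0.1],[[0,0,0],[-0.25,-0.57,0],0.1],[[0,0,0],[-0.25,-0.57,0],0.1],[[0,0,0],[-0.2,-0.46,0],0.1]]' 35;python3 -m pendant '[[[0,0,0],[-0.1,-0.23,0],0.1],[[0,0,0],[-0.08,-0.18,0],0.1],[[0,0,0],[0,0,0],0.1],[[0,0,0],[0,0,0],0.1],[[0,0,0],[0,0,0],0.1]]'
python3 - <<'E'
from h import *
s=ctrl.get_state(); a=-.419; A=np.array([[np.cos(a),-np.sin(a)],[np.sin(a),np.cos(a)]]); c0=np.array([.5753,-.0183])
print(s["t"],s["position"],"tcp disp",A.T@(s["position"][:2]-c0))
I={n:imaging.capture(n) for n in("wrist","top","scene")}
for n,im in I.items():
    cv2.imwrite(f"pics/{n}5.png",im); K,P=cam(n,s); hsv=cv2.cvtColor(im,cv2.COLOR_BGR2HSV); H,S,V=[hsv[...,i].astype(int) for i in range(3)]
    for nm,m,z in (("red",((H<6)|(H>174))&(S>150)&(V>90),.018),("orange",(H>=8)&(H<22)&(S>170)&(V>90),.017)):
        q=np.argwhere(m)[:,::-1].astype(float); W=np.array([A.T@(pix2w(K,P,p,z)[:2]-c0) for p in q])*1000
        k=(W[:,0]>25)&(W[:,0]<75)&(W[:,1]<-10)&(W[:,1]>-120) if len(W) else []
        if np.any(k): print(n,nm,k.sum(),q[k].mean(0).round(1),W[k].mean(0).round(1),np.percentile(W[k,1],[3,97]).round(1))
w=I["wrist"]; t=I["scene"]; cv2.imwrite("pics/c5.png",np.hstack([cv2.resize(w,(400,300)),cv2.resize(t[150:260,180:330],(400,300),interpolation=2)]))
E
```

```text
t: 11.6
position: [0.545, -0.0855, 0.0491]
ee_rot: [3.14, -0.0, 2.723]
wrist_force: [3.2, 8.8, -3.1]
grip_width: 0.0218
gripper_force: 35.0
t: 12.1
position: [0.5434, -0.0892, 0.0491]
ee_rot: [3.14, -0.0, 2.723]
wrist_force: [4.0, 8.2, -2.8]
grip_width: 0.0221
gripper_force: 35.0
12.1 [ 0.5433522  -0.08920682  0.0491353 ] tcp disp [-0.00033596 -0.07777099]
wrist orange 846 [254.  295.7] [ 50.8 -78.2] [-114.1  -43.3]
scene red 6 [240.8 216.7] [ 34.3 -76.4] [-77.1 -74.6]
scene orange 9 [245.6 221.7] [ 57.6 -77.1] [-79.3 -74.6]
```

View pics/c5.png

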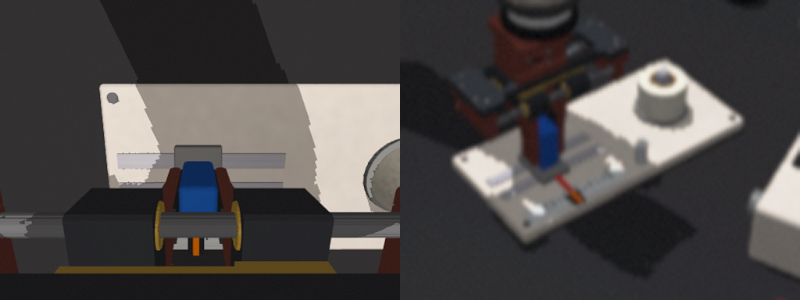

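The scene crop shows the red pointer at about (567,182) in line with the orange mark at (575,197), and the roll still seated. I'll check the remaining offset against the wrist view of the mark, which is just below the grip at raw (250,318).

Run:
```python
from h import *
s=ctrl.get_state(); a=-.419; A=np.array([[np.cos(a),-np.sin(a)],[np.sin(a),np.cos(a)]]); c0=np.array([.5753,-.0183])
im=cv2.imread("pics/wrist5.png"); K,P=cam("wrist",s); hsv=cv2.cvtColor(im,cv2.COLOR_BGR2HSV); H,S,V=[hsv[...,i].astype(int) for i in range(3)]
def rep(nm,m,z):
    q=np.argwhere(m)[:,::-1]; W=np.array([A.T@(pix2w(K,P,p,z)[:2]-c0) for p in q])*1000; print(nm,len(q),q.min(0),q.max(0),q.mean(0).round(1),W.mean(0).round(1))
B=np.zeros(H.shape,bool); B[300:333,225:285]=1
rep("orange",B&(H>=8)&(H<22)&(S>150)&(V>90),.017)
rep("red",B&((H<6)|(H>174))&(S>150)&(V>90),.018) if (B&((H<6)|(H>174))&(S>150)&(V>90)).any() else 0
rep("carriage row190-200 grey", (lambda M:M)(np.pad((abs(V[188:198,210:300]-0)<125)&(S[188:198,210:300]<60),((188,186),(210,212)))),.022)
rep("grip top blue",(H>100)&(H<130)&(S>130)&(V>40)&(np.arange(384)[:,None]>200)&(np.arange(384)[:,None]<262)&(np.arange(512)>180)&(np.arange(512)<320),.072)
big=cv2.resize(im[180:340,170:340],(680,596),interpolation=2); cv2.imwrite("pics/c6.png",big)
big=cv2.resize(cv2.imread("pics/scene5.png")[195:240,215:275],(780,585),interpolation=2); cv2.imwrite("pics/c7.png",big)
```

```text
orange 184 [247 304] [254 326] [250.5 315. ] [ 65.  -80.4]
carriage row190-200 grey 675 [210 188] [299 197] [253.7 192.8] [-20.6 -78.4]
grip top blue 2528 [228 207] [278 261] [253.2 235.7] [-15.1 -78.9]
```

View pics/c6.png

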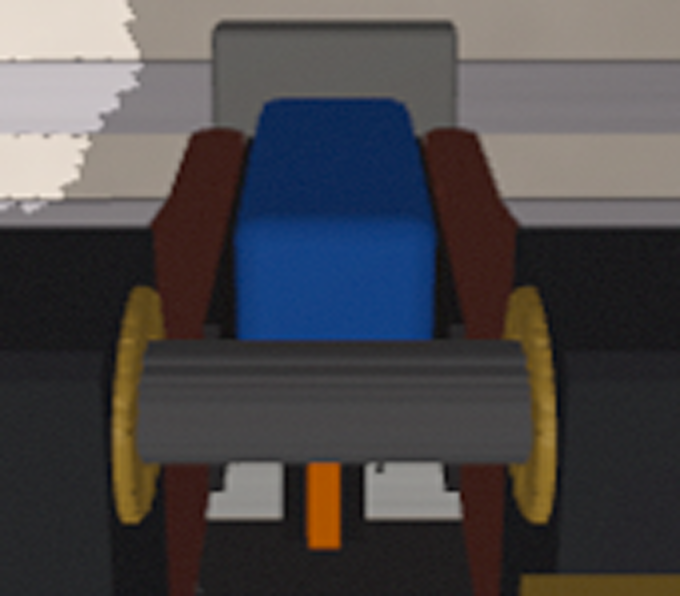

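View pics/c7.png

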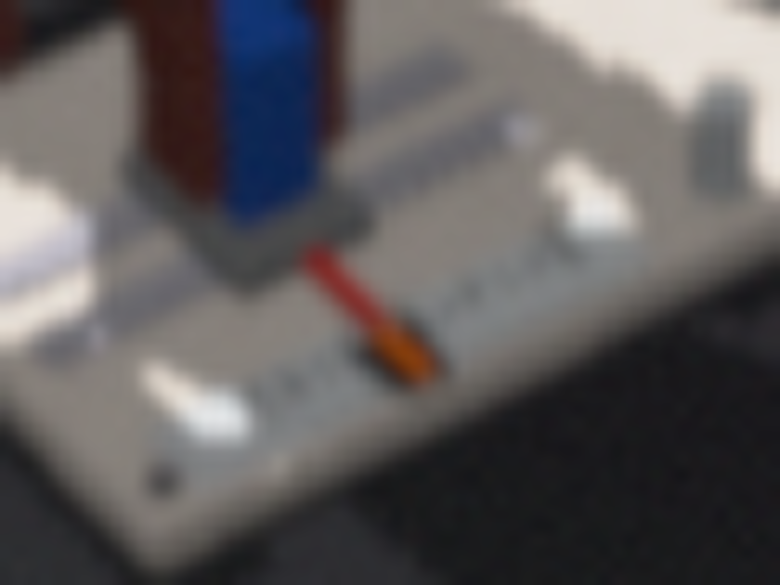

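In the wrist crop the orange line is at raw column 250.5 and the carriage centre at 253.7, so about 2 mm of pull remains. The scene crop shows red and orange nearly continuous. I'll pull 1.5 mm more and hold.

```bash
python3 -m pendant '[[[0,0,0],[-0.03,-0.07,0],0.1],[[0,0,0],[-0.03,-0.07,0],0.1],[[0,0,0],[0,0,0],0.1],[[0,0,0],[0,0,0],0.1],[[0,0,0],[0,0,0],0.1],[[0,0,0],[0,0,0],0.1],[[0,0,0],[0,0,0],0.1],[[0,0,0],[0,0,0],0.1]]'; python3 -m pendant '[[[0,0,0],[0,0,0],0.1],[[0,0,0],[0,0,0],0.1],[[0,0,0],[0,0,0],0.1],[[0,0,0],[0,0,0],0.1]]'
python3 - <<'E'
from h import *
s=ctrl.get_state(); a=-.419; A=np.array([[np.cos(a),-np.sin(a)],[np.sin(a),np.cos(a)]]); c0=np.array([.5753,-.0183])
im=imaging.capture("wrist"); K,P=cam("wrist",s); hsv=cv2.cvtColor(im,cv2.COLOR_BGR2HSV); H,S,V=[hsv[...,i].astype(int) for i in range(3)]
B=np.zeros(H.shape,bool); B[300:333,225:285]=1
q=np.argwhere(B&(H>=8)&(H<22)&(S>150)&(V>90))[:,::-1]
print("orange y",np.mean([(A.T@(pix2w(K,P,p,.017)[:2]-c0))[1] for p in q]))
r=V[188:198,200:310].mean(0); d=np.diff(r); print("carriage edges",200+d[:50].argmin(),201+50+d[50:].argmax(), "y",[(A.T@(pix2w(K,P,(u,193),.022)[:2]-c0))[1].round(4) for u in (200.5+d[:50].argmin(),250.5+d[50:].argmax())])
E
```

```text
t: 13.05
position: [0.5428, -0.0904, 0.0491]
ee_rot: [3.139, -0.0, 2.723]
wrist_force: [3.5, 8.5, -2.5]
grip_width: 0.0221
gripper_force: 35.0
t: 13.45
position: [0.5428, -0.0904, 0.0491]
ee_rot: [3.139, -0.0, 2.723]
wrist_force: [3.5, 10.0, -4.3]
grip_width: 0.022
gripper_force: 35.0
orange y -0.08045518009130616
carriage edges 222 284 y [np.float64(-0.098), np.float64(-0.0625)]
```

```bash
python3 -c "
from station import ctrl; print(ctrl.sign_off())"
```

```text
the job is handed in; nothing more can be done
None
```

I handed the job in with the white roll down on the spindle's seat and let go, and the gripper still holding the tensioner with its pointer within about 0.3 mm of the orange mark by my wrist-camera measurement; no verdict was returned.

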